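Tip the clamp blocks into the dish and hold the loupe over them at focal height

ROBOT

A 6-joint arm with a two-finger parallel gripper is mounted at the origin on the work surface. World frame = base frame: x ahead of the robot, y to its left, z up, the work surface at z = 0. Lengths are in m, angles in rad, forces in N, time in s.
With the tool pointing down it reaches from about 0.325 to 0.875 m from the base axis. Payload 4.4 kg.
Tool frame: the origin (TCP) lies midway between the tips of the shut fingers; the grasp point (between the pads) lies 19 mm behind it; z points along the fingers, y is the line along which they close (so a half turn about z gives the same grasp; the last joint's range is limited). The gripper opens to 85 mm and grips with 20 to 120 N. Pads are 22 mm wide; open, the fingers measure 114 mm over their backs; the gripper's body (76 mm by 85 mm) begins 54 mm behind the grasp point. The pads swing forward as they close: fully open they stand 13 mm farther back than shut.
Start: joints at [-1.478, 0.207, 1.542, -0, 1.393, -0.15], TCP at [0.139, -0.558, 0.231] pointing down, gripper open.
Joint ranges: [-2.73, 2.73], [-0.86, 2.22], [0.23, 2.46], [-1.11, 4.25], [0.08, 2.63], [-2.82, 2.82]. Speed limits (rad/s): [2.79, 2.79, 3.14, 3.14, 3.14, 3.14].

INTERFACE

Orientations are given as a rotation vector (axis times angle).
In Python, from station import readout, get_image, job_done, recognise, regions_of, spot_point gives the robot as it stands.
- The arm moves only by the shell command python3 -m crank 'ROWS' [FORCE]. ROWS is JSON, a list of rows, each an object of numbers: "tx", "ty", "tz": the shift along the world's x, y, z in mm; "yaw": the turn about the world's z in rad; "claw": the gripper command: -1 is shut, 1 is fully open, values between are in proportion. A call has 1 to 12 rows; each row shifts and turns the commanded pose from where the row before left it; what a row does not reach is not made up. A row lasts 1/8 s, in which the tool goes at most 62.5 mm and 10.7 degrees, less where a joint would pass 70% of its speed; a pose out of reach is approached as far as the arm can. A call is refused whole if a number of a shift passes 62.5 or a number of a turn 0.188, either way. A call with a gripper value outside its range is refused whole. The fingers move at their own pace and stop on an object; FORCE is the grip in N (left out, the last holds). Time passes only in rows, so rows that do not move let the fingers close. It gives the time, the measured TCP pose, the force, the opening and the grip force at its end, in the units of the state.
- readout.read_state(): the state, without advancing time (a new reading comes with each control period).
- get_image(name): name is "scene" or "top" or "wrist"; returns a dict with "image" (400x640x3 uint8, blue, green, red), "fx", "fy", "cx", "cy" (pixels), "k1" (the pictures are not rectified: a ray, as slopes to the right and down, at radius r is drawn at 1 + k1 r^2 times it, then the intrinsics apply), "extrinsics" (4x4, takes a point from world to camera coordinates). Camera axes: x right, y up, looking along -z (the intrinsics and any distortion apply to the point x, -y, -z); pixel columns grow to the right and rows downward; lengths in m; the calibration is good to about 2 mm. A picture is of the moment at which its call begins. There is no depth.
- job_done(): hands the job in; it is judged then, once.
Trained networks look in a picture, given as the dict that the camera call returned (one of the last four; its "shot" number tells which), for a name from the list of things; names that differ only in an ending like _2 or _b are one class to them, and where a whole thing is asked for, a point or a joint stands for the part that bears it (a point fixed in the world has none). Each returns a list of dicts, best first, with "confidence" (0 to 1); they miss things now and then, are a little off and sometimes report something else, mostly with a low value. They report only what shows in the picture. A call takes as long as a camera call. They do not tell look-alikes from the thing itself.
- recognise(picture, query): "at" ([x, y, z] in m, in the coordinates of the camera as it stood for that picture, good to about 4 mm: the middle of the surface that is visible of it).
- regions_of(picture, query): "mask" (400x640 bool, what is visible of it).
- spot_point(picture, query): "at" ([x, y, z] in m, in the coordinates of the camera as it stood for that picture, good to about 4 mm: a listed point, or the origin of a listed thing).
The state is a dict: "time_s": time; "joints": joint angles; "joint_velocities": joint speeds; "effort": joint torques, N m; "eef_pos": TCP position; "tool_rot": TCP orientation; "wrist_force": force on the tool from outside, world axes, zero at the start; "torque": the same for the moment, N m; "width": finger opening in m; "grip_force": force on a finger pad.
Only numpy, scipy, OpenCV 4.12 (cv2) and the standard library are available. Lean on these libraries where they do the work, as an engineer would, in place of code of your own. Each camera call takes 0.05 s, during which the arm holds its last target. There are 200 camera calls.

TASK

Lift the tray's bar handle to tip all four clamp blocks into the white inspection dish and let the tray back down; then take the loupe from its rest by the handle and hold it level, lens centred over the dish, with the lens at the height of the pointer on the gauge post. Finish while still holding the loupe there in the gripper, clear of everything else. Leave the pointer and the mirror mount, cube housing, screwdriver and jar as they are.

Things in the scene. Friction and masses are not known exactly. Their poses are not given: they have to be found in the camera images.
- station: Fixed aluminium base plate, 10 mm thick, origin under it on the table (spans its x -60 to 90, y -150 to 150 mm), turned only about the vertical. On its -y half stands the white dish, on its +y half the hinged tray, on the dish's +x side the gauge post (12 mm thick, top 170 mm above the table, axis at x 80, y -75 mm).
- dish_mid (a point): Centre of the dish's inner floor, 14 mm above the table; axes as the station's. The dish is a square open box, 112 mm wide inside, 4 mm walls, rim 36 mm above this point.
- tray_hinge (a point): Middle of the tray's hinge line, 56 mm above the table, just inside the dish's edge; the hinge line runs along the station's x. The tray has no wall at this end, so tipped blocks slide out here into the dish.
- tray (a joint): Tilt of the aluminium tray (90 by 125 mm, 25 mm walls), rad: 0 level, grows as the bar handle is raised, stop at 1.2. Free, lightly damped hinge: it falls back level when let go; raising takes about 2 N at the bar. The blocks slide out somewhere between 0.5 and 1.0 rad.
- tray_bar (a point): Middle of the tray's bar handle: round steel, 10 mm thick, 80 mm long along the station's x, at the tray's +y end. At rest 106 mm above the table, 165 mm beyond (station +y) and 50 mm above the hinge line; moves on an arc about it. Pinch from above, fingers closing along the station's y; it may turn in the fingers. The tray's back wall is 40 mm from it (towards -y), its top 31 mm lower.
- focus_mark (a point): Tip of the pointer (4 mm thick, horizontal, pointing at the dish centre) at mid-height of the dark collar on the gauge post; its height is the focal height, 105 to 155 mm above the table, different each time. Axes as the station's. Seen from above it is 52 mm from the dish centre (station +x); the collar, 26 mm wide, is stiff on the post: do not move it.
- rest: Fixed aluminium loupe rest: plate 6 mm thick, 200 by 60 mm, with two blocks whose tops are 30 mm above the table, one under the lens (origin, 40 mm long) and one under the handle's end (centred at x -125 mm, 20 mm long). Between the blocks the handle is free.
- loupe: Hand loupe lying flat on the rest: black round frame 68 mm wide, 14 mm thick, with a glass lens; straight black handle along its -x, 18 mm wide (its y), 14 mm thick, from 31 to 135 mm from the lens centre. Origin at the underside of the lens centre, z up. 0.11 to 0.18 kg, centre of mass in the handle about 60 mm from the lens centre.
- loupe_lens (a point): Centre of the lens, mid-thickness (7 mm above the underside). Axes as the loupe's; level when its z is vertical.
- loupe_grip (a point): Point in the middle of the handle, 65 mm from the lens centre along the loupe's -x, near the centre of mass and clear of the rest's blocks; 37 mm above the table at the start. Pinch from above, fingers closing along the loupe's y.
- block1: One of four alike black clamp blocks with a bright bore, 24 x 20 x 16 mm, 25 g, in the tray at the start; origin at the centre of its underside.
- block2: One of four alike black clamp blocks with a bright bore, 24 x 20 x 16 mm, 25 g, in the tray at the start; origin at the centre of its underside.
- block3: One of four alike black clamp blocks with a bright bore, 24 x 20 x 16 mm, 25 g, in the tray at the start; origin at the centre of its underside.
- block4: One of four alike black clamp blocks with a bright bore, 24 x 20 x 16 mm, 25 g, in the tray at the start; origin at the centre of its underside.
- mirror_mount: Bystander: mirror mount on a steel post, 118 mm tall, foot 44 mm wide; origin under its foot.
- cube_housing: Bystander: black cube housing with round windows, 45 mm; origin under its centre.
- driver: Bystander: screwdriver lying flat, 170 mm long; origin on its underside.
- jar: Bystander: small amber jar, 44 mm wide, 55 mm tall; origin under its centre.
Mind the look-alikes: they are no part of the job. Of the things that look like the loupe, the smallest one is meant.

How it is judged:
On the way, in this order (a step that is already met when the one before it is completed fails the run):
1. the tray is tipped by its handle (0.3 rad or more) (value of joint tray above 0.3 rad).
2. all four blocks are in the dish (x of block1 in the frame of dish_mid between -0.059 and 0.059 m and y of block1 in the frame of dish_mid between -0.059 and 0.059 m and z of block1 in the frame of dish_mid between -0.01 and 0.042 m and x of block2 in the frame of dish_mid between -0.059 and 0.059 m and y of block2 in the frame of dish_mid between -0.059 and 0.059 m and z of block2 in the frame of dish_mid between -0.01 and 0.042 m and x of block3 in the frame of dish_mid between -0.059 and 0.059 m and y of block3 in the frame of dish_mid between -0.059 and 0.059 m and z of block3 in the frame of dish_mid between -0.01 and 0.042 m and x of block4 in the frame of dish_mid between -0.059 and 0.059 m and y of block4 in the frame of dish_mid between -0.059 and 0.059 m and z of block4 in the frame of dish_mid between -0.01 and 0.042 m), for 0.2 s.
3. the loupe is lifted off its rest in the gripper (height (world z) of loupe_lens above 0.06 m and contact force between the fingers and loupe above 1 N and contact force between loupe and rest below 0.1 N), for 0.2 s.
At the end, for the whole second after the job is handed in: All four blocks lie at rest in the dish and the tray is down (under 0.15 rad). The gripper holds the loupe still (under 30 mm/s), touching nothing else: lens centre within 20 mm of the dish centre seen from above, within 8 mm of the pointer's height, level within 0.12 rad (all of step 2 and contact force between the fingers and loupe above 1 N and contact force between loupe and station below 0.3 N and contact force between loupe and rest below 0.3 N and contact force between loupe and block1 below 0.3 N and contact force between loupe and block2 below 0.3 N and contact force between loupe and block3 below 0.3 N and contact force between loupe and block4 below 0.3 N and contact force between loupe and mirror_mount below 0.3 N and contact force between loupe and cube_housing below 0.3 N and contact force between loupe and driver below 0.3 N and contact force between loupe and jar below 0.3 N and z of loupe_lens in the frame of focus_mark between -0.008 and 0.008 m and horizontal distance between loupe_lens and dish_mid below 0.02 m and angle between loupe_lens's own z axis and vertical below 0.12 rad and linear speed of each of loupe, block1, block2, block3, block4 below 0.03 m/s and value of joint tray below 0.15 rad); the arm keeps its last pose, push and grip.
It fails at once if the pointer on the gauge post is shifted by more than 5 mm (distance of focus_mark from where it was at the start of the episode above 0.005 m).
It fails at once if the mirror mount is moved by more than 20 mm (distance of mirror_mount from where it was at the start of the episode above 0.02 m).
It fails at once if the cube housing is moved by more than 20 mm (distance of cube_housing from where it was at the start of the episode above 0.02 m).
It fails at once if the driver is moved by more than 20 mm (distance of driver from where it was at the start of the episode above 0.02 m).
It fails at once if the jar is moved by more than 20 mm (distance of jar from where it was at the start of the episode above 0.02 m).
It also fails if it takes over 61 s, if anything falls off the work surface, if the arm or the gripper's body presses on something with over 40 N, if the wrist force passes 120 N, or if a joint passes its speed limit or range.

## Working session

There is one attempt and no reset: what is moved stays moved. The work goes in short steps, Python scripts to look and compute and a shell command to move; the robot and the scene stay as the last step left them, time stands still between calls to the robot, and variables do not carry over. Pictures are saved under pics/ and viewed, at most 10 in all, crops included, and the job is handed in when it is done.

```bash
mkdir -p pics; ls; cat > h.py <<'E'
import numpy as np, cv2
from station import readout, get_image, job_done, recognise, regions_of, spot_point
def w(p,at):
    E=np.array(p["extrinsics"]); return (np.linalg.inv(E)@np.r_[at,1])[:3]
def R(p,at):
    return np.round(w(p,at)*1000).astype(int)
def ray(p,u,v):
    x,y=(u-p["cx"])/p["fx"],(v-p["cy"])/p["fy"]; X,Y=x,y
    for _ in range(20):
        s=1+p["k1"]*(X*X+Y*Y); X,Y=x/s,y/s
    M=np.linalg.inv(np.array(p["extrinsics"])); d=M[:3,:3]@np.array([X,-Y,-1]); return M[:3,3],d
def at_z(p,u,v,z):
    o,d=ray(p,u,v); return o+d*(z-o[2])/d[2]
def pix(p,P):
    c=(np.array(p["extrinsics"])@np.r_[P,1])[:3]; X,Y=c[0]/-c[2],-c[1]/-c[2]; s=1+p["k1"]*(X*X+Y*Y)
    return np.array([p["fx"]*X*s+p["cx"],p["fy"]*Y*s+p["cy"]])
def tri(rays):
    A=np.zeros((3,3));b=np.zeros(3)
    for o,d in rays:
        d=d/np.linalg.norm(d);Q=np.eye(3)-np.outer(d,d);A+=Q;b+=Q@o
    return np.linalg.solve(A,b)
E
python3 - <<'E'
from h import *
for n in ["scene","top"]:
    p=get_image(n); cv2.imwrite(f"pics/{n}0.png",p["image"])
    print(n,np.round(np.linalg.inv(np.array(p["extrinsics"]))[:3,3],2),p["fx"])
    for q in ["dish_mid","tray_hinge","tray_bar","focus_mark","loupe_lens","loupe_grip","rest","station"]+["block1","mirror_mount","cube_housing","driver","jar"]:
        r=spot_point(p,q); print(q,[(R(p,a["at"]).tolist(),round(a["confidence"],2),pix(p,w(p,a["at"])).astype(int).tolist()) for a in r[:5]])
print(readout.read_state())
E
```

```text
pics
scene [1.15 0.67 0.98] 514.6431476286788
dish_mid [([512, -82, 14], 0.64, [343, 218])]
tray_hinge [([517, -36, 54], 0.91, [353, 218])]
tray_bar [([512, 126, 99], 0.57, [400, 243])]
focus_mark [([570, -83, 155], 0.6, [327, 186]), ([535, 17, 57], 0.23, [361, 232])]
loupe_lens [([260, -464, 8], 0.73, [332, 124]), ([595, -317, 39], 0.67, [270, 177])]
loupe_grip [([533, -303, 40], 0.92, [291, 171]), ([600, -554, 7], 0.91, [229, 146]), ([354, -465, 11], 0.67, [309, 132])]
rest [([601, -321, -6], 0.56, [268, 189])]
station [([513, -5, 1], 0.63, [361, 239]), ([569, -81, 154], 0.24, [328, 187])]
block1 [([494, 59, 57], 0.58, [385, 236]), ([533, 51, 57], 0.58, [371, 240]), ([535, 18, 57], 0.56, [362, 233]), ([497, 23, 56], 0.55, [375, 228])]
mirror_mount [([761, -177, 0], 0.83, [245, 240])]
cube_housing [([345, 273, -3], 0.73, [484, 277]), ([495, 24, 56], 0.19, [375, 228])]
driver []
jar [([348, 272, -3], 0.67, [483, 277]), ([513, -2, -2], 0.49, [361, 240])]
top [ 0.45 -0.15  1.53] 443.17963798211724
dish_mid [([511, -79, 15], 0.8, [299, 205])]
tray_hinge [([516, -35, 51], 0.72, [285, 203
[... 942 characters left out ...]
me_s': 1.4, 'joints': array([-1.47747528e+00,  2.06586510e-01,  1.54145946e+00,  5.11759536e-05,
        1.39351071e+00, -1.50523475e-01]), 'joint_velocities': array([ 6.34381379e-04,  3.83451505e-04, -5.66384232e-04, -1.35925426e-03,
       -1.78131132e-04, -9.39215002e-05]), 'effort': array([-4.38351674e-05, -3.83044124e+01, -2.91962671e+01, -2.31865215e-04,
        9.15974160e-04,  1.46318848e-05]), 'eef_pos': array([ 0.13881882, -0.55801365,  0.2313086 ]), 'tool_rot': array([3.11823622e+00, 3.82063206e-01, 7.74781029e-05]), 'wrist_force': array([ 0.74052786, -0.06545468,  0.85152259]), 'torque': array([0.02742084, 0.03853724, 0.03137741]), 'grip_force': 0.0, 'width': 0.08552297810376495}
```

View images.

View pics/top0.png

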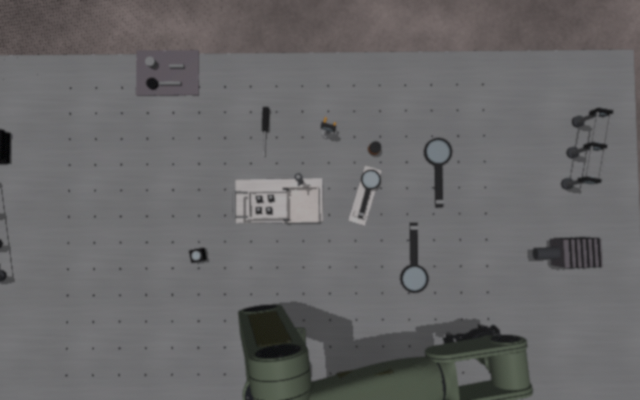

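View pics/scene0.png

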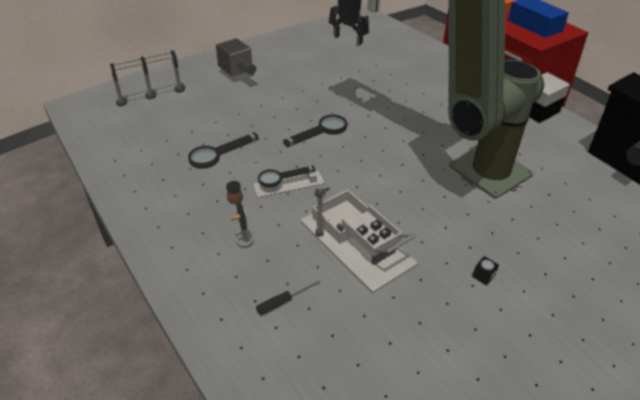

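The top view shows the station at pixels (278,203) with its four blocks in the tray. The loupe on its rest is at (371,180) and is the smallest of the three. The larger look-alikes are at (438,150) and (413,275). I'll move above the tray bar.

```bash
python3 -m crank '[{"tx":29,"ty":52,"tz":6,"yaw":-0.02,"claw":1},{"tx":29,"ty":52,"tz":6,"yaw":-0.02},{"tx":29,"ty":52,"tz":6,"yaw":-0.02},{"tx":29,"ty":52,"tz":6,"yaw":-0.02},{"tx":29,"ty":52,"tz":6,"yaw":-0.02},{"tx":29,"ty":52,"tz":6,"yaw":-0.02},{"tx":29,"ty":52,"tz":6,"yaw":-0.02},{"tx":29,"ty":52,"tz":6,"yaw":-0.02},{"tx":29,"ty":52,"tz":6,"yaw":-0.02},{"tx":29,"ty":52,"tz":6,"yaw":-0.02},{"tx":29,"ty":52,"tz":6,"yaw":-0.02},{"tx":0,"ty":0,"tz":0}]'
python3 - <<'E'
from h import *
from scipy.spatial.transform import Rotation as Ro
s=readout.read_state(); print(s["time_s"],s["eef_pos"],Ro.from_rotvec(s["tool_rot"]).as_matrix().round(3).tolist(),s["joints"].round(2))
p=get_image("wrist"); cv2.imwrite("pics/w1.png",p["image"])
print(np.linalg.inv(np.array(p["extrinsics"]))[:3,3])
for q in ["dish_mid","tray_hinge","tray_bar","focus_mark","station","block1"]:
    r=spot_point(p,q); print(q,[(R(p,a["at"]).tolist(),round(a["confidence"],2),pix(p,w(p,a["at"])).astype(int).tolist()) for a in r[:4]])
E
```

```text
1.4 [ 0.13881882 -0.55801365  0.2313086 ] [[0.97, 0.241, 0.0], [0.241, -0.97, -0.0], [0.0, 0.0, -1.0]] [-1.48  0.21  1.54  0.    1.39 -0.15]
[ 0.21731267 -0.53766777  0.37354937]
dish_mid []
tray_hinge []
tray_bar []
focus_mark []
station []
block1 []$[1]: bad value
```

View pics/w1.png

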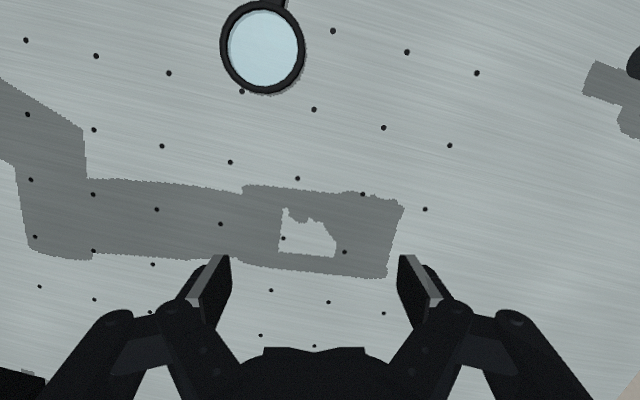

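The call was refused because each row seems to need all five keys, so the arm didn't move. This wrist view only shows one of the large look-alike loupes at (262,47).

```bash
python3 -m crank '[{"tx":29,"ty":52,"tz":6,"yaw":-0.02,"claw":1},{"tx":29,"ty":52,"tz":6,"yaw":-0.02,"claw":1},{"tx":29,"ty":52,"tz":6,"yaw":-0.02,"claw":1},{"tx":29,"ty":52,"tz":6,"yaw":-0.02,"claw":1},{"tx":29,"ty":52,"tz":6,"yaw":-0.02,"claw":1},{"tx":29,"ty":52,"tz":6,"yaw":-0.02,"claw":1},{"tx":29,"ty":52,"tz":6,"yaw":-0.02,"claw":1},{"tx":29,"ty":52,"tz":6,"yaw":-0.02,"claw":1},{"tx":29,"ty":52,"tz":6,"yaw":-0.02,"claw":1},{"tx":29,"ty":52,"tz":6,"yaw":-0.02,"claw":1},{"tx":29,"ty":52,"tz":6,"yaw":-0.02,"claw":1},{"tx":0,"ty":0,"tz":0,"yaw":-0.02,"claw":1}]'
python3 - <<'E'
from h import *
from scipy.spatial.transform import Rotation as Ro
s=readout.read_state(); print(s["time_s"],s["eef_pos"],Ro.from_rotvec(s["tool_rot"]).as_matrix().round(3).tolist(),s["joints"].round(2))
p=get_image("wrist"); cv2.imwrite("pics/w2.png",p["image"])
print(np.linalg.inv(np.array(p["extrinsics"]))[:3,3])
for q in ["dish_mid","tray_hinge","tray_bar","focus_mark","station","block1"]:
    r=spot_point(p,q); print(q,[(R(p,a["at"]).tolist(),round(a["confidence"],2),pix(p,w(p,a["at"])).astype(int).tolist()) for a in r[:4]])
E
```

```text
time_s: 3.25
eef_pos: [0.4591, 0.0174, 0.2979]
tool_rot: [-3.141, -0.016, -0.002]
wrist_force: [-0.5, -0.2, -0.4]
width: 0.0852
grip_force: 0.0
3.25 [0.45906468 0.01744467 0.2979062 ] [[1.0, 0.01, 0.001], [0.01, -1.0, 0.001], [0.001, -0.001, -1.0]] [-0.15 -0.09  1.72  0.    1.51  1.41]
[0.53976778 0.0188706  0.44028045]
dish_mid [([513, -81, 13], 0.55, [383, 123])]
tray_hinge [([516, -40, 56], 0.79, [359, 122])]
tray_bar [([514, 128, 105], 0.74, [217, 126])]
focus_mark [([566, -80, 150], 0.63, [420, 75]), ([536, -306, 30], 0.55, [547, 111])]
station [([515, -7, -2], 0.63, [331, 120])]
block1 [([534, 52, 57], 0.93, [287, 107]), ([495, 53, 60], 0.9, [286, 138]), ([602, -320, 2], 0.63, [551, 63]), ([489, 19, 60], 0.54, [313, 143])]
```

View pics/w2.png

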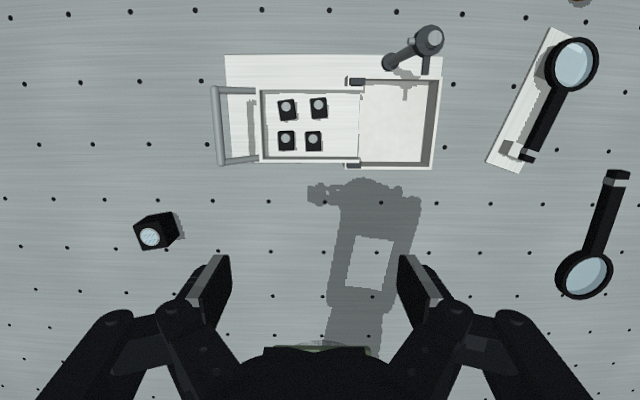

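The wrist view shows the tray bar at (217,126), the blocks around (300,122), the dish at (397,122) and the post at (428,40). These agree with the other two views: the bar is at about (513,127,105). I'll go above it with the claw half closed.

```bash
python3 -m crank '[{"tx":14,"ty":28,"tz":-25,"yaw":0,"claw":0},{"tx":14,"ty":28,"tz":-25,"yaw":0,"claw":0},{"tx":14,"ty":28,"tz":-25,"yaw":0,"claw":0},{"tx":13,"ty":27,"tz":-25,"yaw":0,"claw":0},{"tx":0,"ty":0,"tz":-25,"yaw":0,"claw":0},{"tx":0,"ty":0,"tz":-25,"yaw":0,"claw":0},{"tx":0,"ty":0,"tz":0,"yaw":0,"claw":0},{"tx":0,"ty":0,"tz":0,"yaw":0,"claw":0}]' 40
python3 - <<'E'
from h import *
p=get_image("wrist"); cv2.imwrite("pics/w3.png",p["image"])
t=get_image("top")
for n,q in [(p,"tray_bar"),(t,"tray_bar"),(p,"tray_hinge"),(p,"focus_mark")]:
    r=spot_point(n,q); print(q,[(R(n,a["at"]).tolist(),round(a["confidence"],2),pix(n,w(n,a["at"])).astype(int).tolist()) for a in r[:4]])
E
```

```text
time_s: 4.6
eef_pos: [0.5135, 0.1243, 0.1483]
tool_rot: [-3.141, -0.004, -0.002]
wrist_force: [-0.4, 0.4, 0.2]
width: 0.0428
grip_force: 0.0
tray_bar [([512, 131, 103], 0.87, [304, 226])]
tray_bar [([511, 127, 107], 0.64, [233, 204])]
tray_hinge [([516, -39, 57], 0.89, [503, 199]), ([517, -6, -2], 0.41, [438, 181])]
focus_mark []
```

View pics/w3.png

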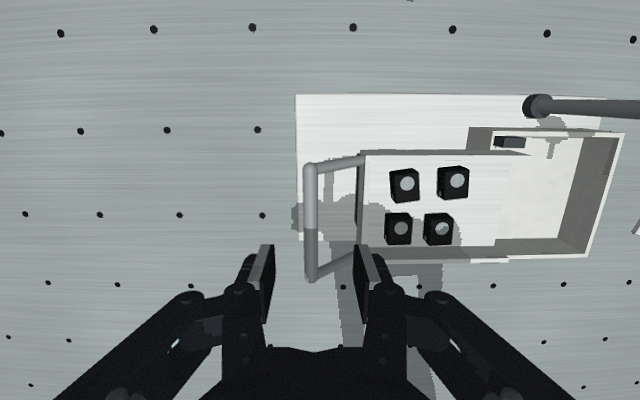

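The bar runs from (310,165) to (310,280), between the fingertips at columns 268 and 360. I'll descend and close.

```bash
python3 -m crank '[{"tx":0,"ty":3,"tz":-20,"yaw":0,"claw":0},{"tx":0,"ty":0,"tz":-20,"yaw":0,"claw":0},{"tx":0,"ty":0,"tz":-20,"yaw":0,"claw":0},{"tx":0,"ty":0,"tz":0,"yaw":0,"claw":0},{"tx":0,"ty":0,"tz":0,"yaw":0,"claw":-1},{"tx":0,"ty":0,"tz":0,"yaw":0,"claw":-1},{"tx":0,"ty":0,"tz":0,"yaw":0,"claw":-1},{"tx":0,"ty":0,"tz":0,"yaw":0,"claw":-1},{"tx":0,"ty":0,"tz":0,"yaw":0,"claw":-1}]' 40
```

```text
time_s: 6.02
eef_pos: [0.5139, 0.1268, 0.0886]
tool_rot: [3.139, 0.006, 0.004]
wrist_force: [-0.3, -5.1, 2.8]
width: 0.0085
grip_force: 39.1
```

```bash
python3 -m crank '[{"tx":0,"ty":-5.8,"tz":16.2,"yaw":0,"claw":-1},{"tx":0,"ty":-7.4,"tz":15.6,"yaw":0,"claw":-1},{"tx":0,"ty":-8.9,"tz":14.7,"yaw":0,"claw":-1},{"tx":0,"ty":-10.4,"tz":13.8,"yaw":0,"claw":-1},{"tx":0,"ty":-11.7,"tz":12.7,"yaw":0,"claw":-1},{"tx":0,"ty":-6.5,"tz":5.8,"yaw":0,"claw":-1},{"tx":0,"ty":-6.4,"tz":5.6,"yaw":0,"claw":-1},{"tx":0,"ty":-7,"tz":5.2,"yaw":0,"claw":-1},{"tx":0,"ty":-6.9,"tz":4.9,"yaw":0,"claw":-1},{"tx":0,"ty":-7.5,"tz":4.5,"yaw":0,"claw":-1},{"tx":0,"ty":-7.4,"tz":4.2,"yaw":0,"claw":-1},{"tx":0,"ty":0,"tz":0,"yaw":0,"claw":-1}]'
python3 - <<'E'
from h import *
a=get_image("scene"); b=get_image("top")
cv2.imwrite("pics/s4.png",np.hstack([cv2.resize(a["image"][150:300,270:470],None,fx=2,fy=2),cv2.resize(b["image"][150:250,200:350],(400,300))]))
for n in (a,b):
    r=spot_point(n,"block1"); print([(R(n,x["at"]).tolist(),round(x["confidence"],2)) for x in r[:6]])
E
```

```text
time_s: 7.52
eef_pos: [0.5144, 0.0438, 0.1937]
tool_rot: [-3.137, -0.006, -0.008]
wrist_force: [1.8, 5.8, 7.9]
width: 0.0081
grip_force: 39.4
[([498, -74, 30], 0.57), ([538, -76, 37], 0.55), ([344, 272, -1], 0.29)]
[([497, -68, 18], 0.56), ([534, -102, 29], 0.54), ([499, -95, 31], 0.53), ([530, -68, 11], 0.43), ([595, -320, 0], 0.26)]
```

View pics/s4.png

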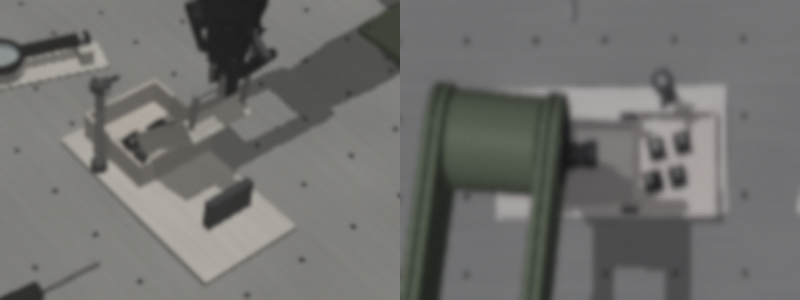

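The right-hand panel (top camera) shows all four dark blocks in the dish, at (655,147), (680,143), (652,182) and (678,177). I'll lower the tray back along the same arc.

```bash
python3 -m crank '[{"tx":0,"ty":0,"tz":0,"yaw":0,"claw":-1},{"tx":0,"ty":14.9,"tz":-8.7,"yaw":0,"claw":-1},{"tx":0,"ty":13.9,"tz":-10.1,"yaw":0,"claw":-1},{"tx":0,"ty":12.9,"tz":-11.4,"yaw":0,"claw":-1},{"tx":0,"ty":11.7,"tz":-12.7,"yaw":0,"claw":-1},{"tx":0,"ty":10.4,"tz":-13.8,"yaw":0,"claw":-1},{"tx":0,"ty":8.9,"tz":-14.7,"yaw":0,"claw":-1},{"tx":0,"ty":7.4,"tz":-15.6,"yaw":0,"claw":-1},{"tx":0,"ty":5.8,"tz":-15.2,"yaw":0,"claw":-1},{"tx":0,"ty":0,"tz":0,"yaw":0,"claw":-1},{"tx":0,"ty":0,"tz":0,"yaw":0,"claw":-1}]'
```

```text
time_s: 9.1
eef_pos: [0.5138, 0.1268, 0.0886]
tool_rot: [3.139, 0.006, 0.003]
wrist_force: [3.5, -2.8, 5.5]
width: 0.0084
grip_force: 42.5
```

```bash
python3 -m crank '[{"tx":0,"ty":0,"tz":0,"yaw":0,"claw":0},{"tx":0,"ty":0,"tz":0,"yaw":0,"claw":0},{"tx":0,"ty":0,"tz":0,"yaw":0,"claw":0},{"tx":0,"ty":0,"tz":30,"yaw":0,"claw":0},{"tx":0,"ty":0,"tz":50,"yaw":0,"claw":0},{"tx":0,"ty":0,"tz":60,"yaw":0,"claw":0},{"tx":0,"ty":0,"tz":20,"yaw":0,"claw":0},{"tx":0,"ty":-50,"tz":0,"yaw":0,"claw":0},{"tx":0,"ty":-50,"tz":0,"yaw":0,"claw":0},{"tx":0,"ty":-50,"tz":0,"yaw":0,"claw":0}]'
python3 -m crank '[{"tx":0,"ty":-50,"tz":0,"yaw":0,"claw":0.2},{"tx":0,"ty":-50,"tz":0,"yaw":-0.06,"claw":0.2},{"tx":0,"ty":-50,"tz":0,"yaw":-0.07,"claw":0.2},{"tx":0,"ty":-50,"tz":0,"yaw":-0.07,"claw":0.2},{"tx":-20,"ty":-40,"tz":0,"yaw":-0.07,"claw":0.2},{"tx":0,"ty":0,"tz":0,"yaw":0,"claw":0.2},{"tx":0,"ty":0,"tz":0,"yaw":0,"claw":0.2}]'
python3 - <<'E'
from h import *
p=get_image("wrist"); cv2.imwrite("pics/w5.png",p["image"])
t=get_image("top"); s=get_image("scene")
for k,n in (("w",p),("t",t),("s",s)):
  for q in ["loupe_lens","loupe_grip","block1","focus_mark","tray_bar","dish_mid"]:
    r=spot_point(n,q); print(k,q,[(R(n,a["at"]).tolist(),round(a["confidence"],2),pix(n,w(n,a["at"])).astype(int).tolist()) for a in r[:5]])
E
```

```text
time_s: 10.35
eef_pos: [0.5121, -0.023, 0.2479]
tool_rot: [-3.141, -0.007, 0.002]
wrist_force: [0.1, -0.1, -0.8]
width: 0.0425
grip_force: 0.0
time_s: 11.22
eef_pos: [0.4925, -0.2614, 0.2477]
tool_rot: [-3.113, 0.417, 0.002]
wrist_force: [1.0, 0.3, -0.2]
width: 0.0514
grip_force: 0.0
w loupe_lens [([262, -464, 8], 0.89, [479, 274]), ([595, -322, 35], 0.71, [342, 70])]
w loupe_grip [([600, -559, 9], 0.97, [532, 16]), ([533, -305, 33], 0.76, [340, 128]), ([354, -469, 8], 0.73, [478, 220])]
w block1 [([535, -67, 14], 0.82, [165, 174]), ([500, -68, 13], 0.77, [177, 197]), ([496, -92, 31], 0.6, [188, 200])]
w focus_mark [([513, -82, 17], 0.65, [181, 187]), ([566, -81, 153], 0.61, [89, 174])]
w tray_bar [([539, -94, 29], 0.44, [177, 168])]
w dish_mid [([513, -77, 17], 0.65, [178, 188])]
t loupe_lens [([690, -555, 9], 0.93, [437, 152]), ([261, -467, 11], 0.92, [413, 277]), ([599, -323, 39], 0.44, [371, 178])]
t loupe_grip [([350, -466, 13], 0.72, [412, 251]), ([602, -558, 13], 0.69, [438, 177])]
t block1 [([536, -103, 29], 0.6, [306, 197]), ([492, -69, 11], 0.58, [296, 210]), ([499, -92, 30
[... 156 characters left out ...]

t dish_mid [([511, -77, 15], 0.92, [298, 205])]
s loupe_lens [([596, -318, 38], 0.92, [269, 177]), ([263, -463, 8], 0.61, [332, 124]), ([695, -553, 9], 0.6, [202, 157]), ([497, -65, 17], 0.6, [352, 219]), ([533, -305, 41], 0.48, [290, 171])]
s loupe_grip [([355, -465, 8], 0.67, [309, 133]), ([602, -553, 8], 0.65, [229, 146]), ([531, -302, 41], 0.63, [291, 171])]
s block1 [([497, -69, 13], 0.63, [351, 219]), ([769, 40, 1], 0.63, [289, 297]), ([535, -67, 13], 0.52, [340, 225]), ([501, -84, 27], 0.48, [346, 213])]
s focus_mark [([567, -80, 151], 0.49, [328, 188]), ([515, -4, -3], 0.17, [361, 241])]
s tray_bar [([510, 126, 103], 0.95, [401, 242])]
s dish_mid [([514, -83, 12], 0.64, [342, 219])]
```

View pics/w5.png

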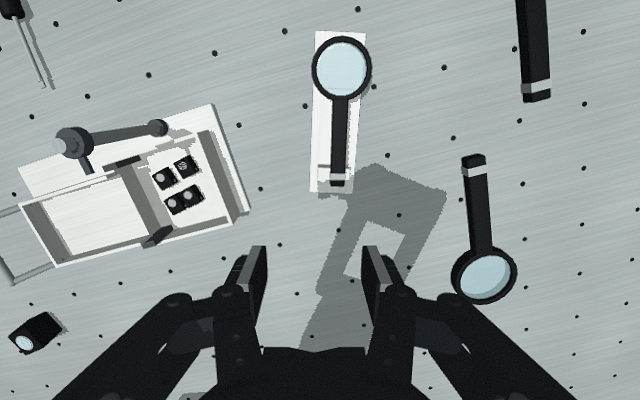

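The picture shows all four blocks in the dish around (178,187) and the tray down. The loupe on its rest has its lens at (342,68) and grip at about (340,128), and its handle lines up with the tool. I'll go above the grip point.

```bash
python3 -m crank '[{"tx":14,"ty":-15,"tz":-30,"yaw":0,"claw":0.2},{"tx":14,"ty":-15,"tz":-40,"yaw":0,"claw":0.2},{"tx":13,"ty":-14,"tz":-40,"yaw":0,"claw":0.2},{"tx":0,"ty":0,"tz":-40,"yaw":0,"claw":0.2},{"tx":0,"ty":0,"tz":-10,"yaw":0,"claw":0.2},{"tx":0,"ty":0,"tz":0,"yaw":0,"claw":0.2},{"tx":0,"ty":0,"tz":0,"yaw":0,"claw":0.2}]'
python3 - <<'E'
from h import *
p=get_image("wrist"); cv2.imwrite("pics/w6.png",p["image"])
for q in ["loupe_lens","loupe_grip"]:
    r=spot_point(p,q); print(q,[(R(p,a["at"]).tolist(),round(a["confidence"],2),pix(p,w(p,a["at"])).astype(int).tolist()) for a in r[:5]])
m=[x for x in regions_of(p,"loupe")]
for x in m[:3]: print(x["confidence"],x["mask"].sum(),np.argwhere(x["mask"]).mean(0))
E
```

```text
time_s: 13.15
eef_pos: [0.5352, -0.307, 0.0907]
tool_rot: [3.112, -0.416, 0.006]
wrist_force: [-0.8, -0.5, 0.5]
width: 0.0511
grip_force: 0.0
loupe_lens [([593, -323, 33], 0.92, [315, 134])]
loupe_grip [([356, -469, 7], 0.98, [517, 328]), ([601, -561, 8], 0.8, [622, 39]), ([535, -306, 32], 0.79, [313, 217])]
0.87 11961 [158.74901764 309.40648775]
0.69 7851 [ 84.78588715 616.42096548]
0.67 4120 [298.73786408 520.29660194]
```

View pics/w6.png

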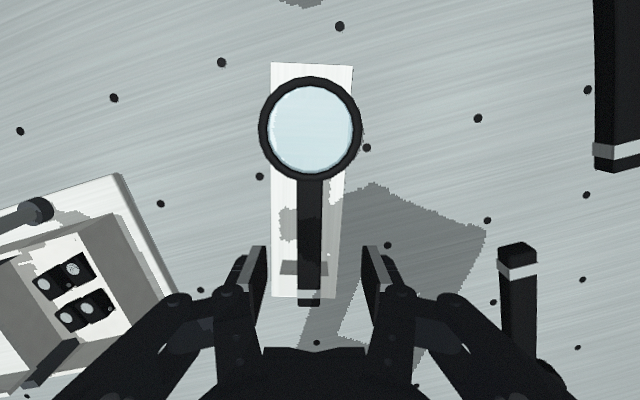

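The handle is at column 309, between the fingers at 265 and 365, and is aligned with them. I'll shift +2 mm in y, descend, grip and lift.

```bash
python3 -m crank '[{"tx":-1,"ty":2,"tz":-25,"yaw":0,"claw":0.2},{"tx":0,"ty":0,"tz":-25,"yaw":0,"claw":0.2},{"tx":0,"ty":0,"tz":-22,"yaw":0,"claw":0.2},{"tx":0,"ty":0,"tz":0,"yaw":0,"claw":0.2},{"tx":0,"ty":0,"tz":0,"yaw":0,"claw":-1},{"tx":0,"ty":0,"tz":0,"yaw":0,"claw":-1},{"tx":0,"ty":0,"tz":0,"yaw":0,"claw":-1},{"tx":0,"ty":0,"tz":0,"yaw":0,"claw":-1},{"tx":0,"ty":0,"tz":0,"yaw":0,"claw":-1},{"tx":0,"ty":0,"tz":0,"yaw":0,"claw":-1}]' 70
```

```text
time_s: 14.6
eef_pos: [0.534, -0.3049, 0.0182]
tool_rot: [3.112, -0.417, 0.005]
wrist_force: [0.1, 0.4, 5.7]
width: 0.0169
grip_force: 69.3
```

```bash
python3 -m crank '[{"tx":0,"ty":0,"tz":10,"yaw":0,"claw":-1},{"tx":0,"ty":0,"tz":20,"yaw":0,"claw":-1},{"tx":0,"ty":0,"tz":30,"yaw":0,"claw":-1},{"tx":0,"ty":0,"tz":30,"yaw":0,"claw":-1},{"tx":0,"ty":0,"tz":25,"yaw":0,"claw":-1},{"tx":-23,"ty":0,"tz":0,"yaw":0.06,"claw":-1},{"tx":-23,"ty":0,"tz":0,"yaw":0.07,"claw":-1},{"tx":-23,"ty":0,"tz":0,"yaw":0.07,"claw":-1},{"tx":-24,"ty":0,"tz":0,"yaw":0.06,"claw":-1},{"tx":0,"ty":0,"tz":0,"yaw":0,"claw":-1},{"tx":0,"ty":0,"tz":0,"yaw":0,"claw":-1}]'
python3 - <<'E'
from h import *
p=get_image("wrist"); cv2.imwrite("pics/w7.png",p["image"])
s=get_image("scene"); t=get_image("top")
for k,n in (("w",p),("s",s),("t",t)):
  for q in ["loupe_lens","focus_mark","dish_mid"]:
    r=spot_point(n,q); print(k,q,[((w(n,a["at"])*1000).round(1).tolist(),round(a["confidence"],2),pix(n,w(n,a["at"])).astype(int).tolist()) for a in r[:4]])
E
```

```text
time_s: 15.98
eef_pos: [0.4406, -0.3044, 0.1322]
tool_rot: [3.14, -0.011, 0.003]
wrist_force: [0.6, -0.1, -1.4]
width: 0.017
grip_force: 68.3
w loupe_lens [([505.2, -306.2, 148.6], 0.97, [318, 141])]
w focus_mark []
w dish_mid [([511.4, -84.8, 14.9], 0.88, [67, 119])]
s loupe_lens [([692.3, -552.0, 9.2], 0.9, [203, 156]), ([261.1, -463.6, 9.9], 0.81, [332, 124]), ([504.8, -303.3, 153.3], 0.76, [298, 135])]
s focus_mark [([570.1, -80.1, 153.2], 0.5, [327, 188])]
s dish_mid [([512.4, -80.8, 15.3], 0.62, [343, 218])]
t loupe_lens [([261.2, -468.1, 10.0], 0.95, [413, 277]), ([506.5, -308.2, 149.5], 0.8, [370, 204]), ([686.1, -554.0, 5.8], 0.56, [436, 153])]
t focus_mark [([494.6, -68.7, 14.1], 0.56, [296, 209]), ([570.5, -81.3, 154.2], 0.38, [297, 184]), ([765.8, -180.1, -0.6], 0.35, [327, 131])]
t dish_mid [([512.1, -81.7, 15.5], 0.89, [299, 204]), ([499.5, -305.6, 141.3], 0.29, [369, 206])]
```

View pics/w7.png

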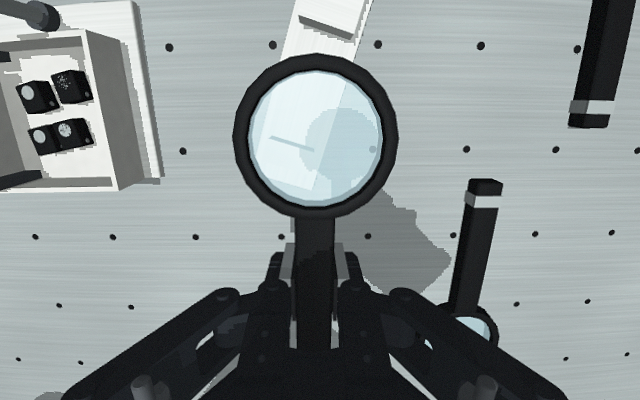

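The loupe is gripped and level, with the lens at pixel (316,137), which is about (505,-306,151) mm. The next move is over the dish.

```bash
python3 -m crank '[{"tx":0,"ty":20,"tz":0,"yaw":0,"claw":-1},{"tx":0,"ty":35,"tz":0,"yaw":0,"claw":-1},{"tx":0,"ty":35,"tz":0,"yaw":0,"claw":-1},{"tx":0,"ty":35,"tz":0,"yaw":0,"claw":-1},{"tx":0,"ty":35,"tz":0,"yaw":0,"claw":-1},{"tx":0,"ty":30,"tz":0,"yaw":0,"claw":-1},{"tx":1,"ty":20,"tz":1,"yaw":0,"claw":-1},{"tx":1,"ty":14,"tz":1,"yaw":0,"claw":-1},{"tx":0,"ty":0,"tz":0,"yaw":0,"claw":-1},{"tx":0,"ty":0,"tz":0,"yaw":0,"claw":-1},{"tx":0,"ty":0,"tz":0,"yaw":0,"claw":-1},{"tx":0,"ty":0,"tz":0,"yaw":0,"claw":-1}]'
python3 - <<'E'
from h import *
p=get_image("wrist"); s=get_image("scene"); t=get_image("top")
cv2.imwrite("pics/w8.png",np.hstack([cv2.resize(p["image"],(480,300)),cv2.resize(s["image"][120:270,260:420],(320,300))]))
for k,n in (("w",p),("s",s),("t",t)):
  for q in ["loupe_lens","focus_mark","block1","tray_bar"]:
    r=spot_point(n,q); print(k,q,[((w(n,a["at"])*1000).round(1).tolist(),round(a["confidence"],2),pix(n,w(n,a["at"])).astype(int).tolist()) for a in r[:4]])
E
```

```text
time_s: 18.08
eef_pos: [0.4418, -0.0806, 0.1332]
tool_rot: [3.142, -0.012, -0.0]
wrist_force: [0.2, 0.5, -1.1]
width: 0.0165
grip_force: 68.4
w loupe_lens [([504.5, -83.6, 149.6], 0.83, [321, 146]), ([263.1, -463.7, 8.7], 0.56, [624, 327])]
w focus_mark []
w block1 []
w tray_bar []
s loupe_lens [([507.4, -77.8, 154.7], 0.91, [348, 178]), ([258.3, -464.7, 7.3], 0.71, [332, 124]), ([695.4, -552.2, 6.0], 0.63, [203, 158]), ([496.6, -64.4, 12.3], 0.37, [352, 220])]
s focus_mark [([569.4, -81.5, 153.7], 0.49, [327, 187])]
s block1 [([539.4, -100.1, 33.9], 0.56, [331, 213]), ([503.0, -86.7, 28.6], 0.43, [345, 212]), ([529.3, -69.0, 12.5], 0.37, [341, 224])]
s tray_bar [([510.9, 129.8, 102.0], 0.76, [401, 243]), ([439.6, -77.0, 154.4], 0.64, [369, 168]), ([530.7, -68.3, 14.6], 0.29, [341, 224])]
t loupe_lens [([689.1, -555.0, 6.3], 0.92, [436, 152]), ([260.8, -467.7, 9.3], 0.8, [413, 277]), ([506.4, -83.4, 154.0], 0.69, [298, 204])]
t focus_mark [([569.1, -82.8, 155.1], 0.55, [298, 184]), ([516.6, -37.3, 53.5], 0.52, [286, 203])]
t block1 [([534.8, -102.7, 30.0], 0.42, [305, 197]), ([567.2, -82.5, 153.1], 0.42, [298, 185])]
t tray_bar [([511.0, 125.1, 109.2], 0.92, [234, 204])]
```

View pics/w8.png

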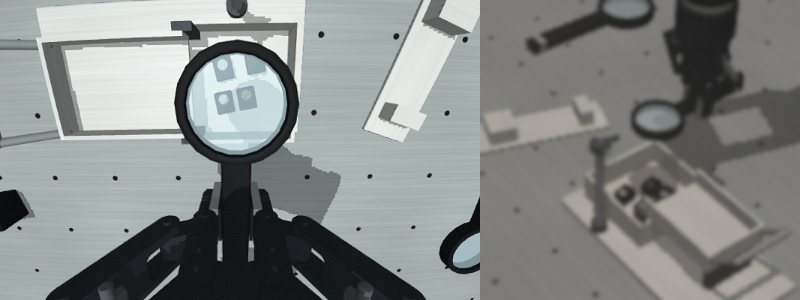

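The left panel shows the lens at (237,101) over the dish, with the blocks seen through it. The right panel shows the loupe clear of the post, at pointer height: the lens is about 153 mm and the pointer about 154 mm. The tray is down, so I'm handing in.

```bash
python3 -c "
from station import job_done; print(job_done())"
```

```text
the job is handed in; nothing more can be done
None
```

I handed in the job, but it returned no verdict: all four blocks are in the dish, the tray is down, and the gripper holds the loupe level, about 6 mm off the dish centre and within about 2 mm of pointer height by my measurements.

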